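Rake the drying blocks level

TASK

Take the rake from its stand and spread the heap of clay blocks over the tray's sprung plate into one even layer: every block flat on the plate, none on another, and two to four of them in each third of the tray (the dark lugs mark the thirds). Move the blocks with the rake alone, drag with its teeth riding on the plate, but gently, never leaning hard on plate, tray or blocks (about 8 N at most), and leave the glassware alone. Put the rake back in its stand when done.

Things in the scene. Friction and masses are not known exactly. Their poses are not given: they have to be found in the camera images.
- tray: Fixed open aluminium drying tray, 248 x 138 mm outside, long along its x, 4 mm walls, rim 52 mm above its underside, inside 240 x 130 mm. Origin: centre of the underside, on the bench, z up. The blocks begin heaped in its third at -x, towards the robot. Dark lugs outside both long rims at x = -40 and +40 mm mark off the thirds.
- near_mark (a point): Point midway between the two lugs nearer the heap: tray x = -40 mm, y = 0, at rim height (z = 52 mm). The tray's floor is a steel plate on springs (about 8 N/mm at this point, 4 at far_mark). At rest its top lies 23 to 27 mm above the tray's underside at the heap's end wall and slopes down 0.005 to 0.04 rad towards +x: not measured, feel for it and follow it.
- far_mark (a point): Point midway between the two lugs farther from the heap: tray x = +40 mm, y = 0, at rim height (z = 52 mm).
- rake: Hand rake, 0.18 kg. Origin: middle of the row of tooth tips; z up the handle. Six steel teeth 40 mm long, 4 mm thick (x), in a row 96 mm wide (y); on them a bar 24 x 124 x 12 mm (z 40 to 52 mm), and an upright grey grip block 24 mm (x) by 44 mm (y), z 52 to 112 mm: grasp across its 24 mm. It rakes along its x, either way.
- stand: Fixed white stand that carries the rake upright. Base 80 x 160 mm, origin at the centre of its underside, on the bench. Pillars at y = +-62 mm carry the ends of the rake's bar at z = 52 mm, the teeth hanging between them; stops 8 mm high leave the bar 3.5 mm free either way in x, walls 4 mm in y.
- rake_home (a point): Point on the stand, 12 mm above the bench over the base's centre, where the rake's origin (tooth tips) is when it sits in the stand, its axes parallel to the stand's.
- jar: Bystander: amber glass jar, 64 mm across, 110 mm high, origin under its centre.
- beaker: Bystander: glass beaker, 70 mm across, 90 mm high, origin under its centre.
- dishes: Bystander: stack of three clear dishes, 60 mm across, 45 mm high, origin under its centre.
- block0: Loose brown clay drying block, about 28 x 28 x 22 mm (22 along its z as it starts), 30 g, origin at its centre. Starts on the plate, in a row of three across the tray.
- block1: Loose brown clay drying block, about 28 x 28 x 22 mm (22 along its z as it starts), 30 g, origin at its centre. Starts on the plate, in a row of three across the tray.
- block2: Loose brown clay drying block, about 28 x 28 x 22 mm (22 along its z as it starts), 30 g, origin at its centre. Starts on the plate, in a row of three across the tray.
- block3: Loose brown clay drying block, about 28 x 28 x 22 mm (22 along its z as it starts), 30 g, origin at its centre. Starts on the plate, in a row of three across the tray.
- block4: Loose brown clay drying block, about 28 x 28 x 22 mm (22 along its z as it starts), 30 g, origin at its centre. Starts on the plate, in a row of three across the tray.
- block5: Loose brown clay drying block, about 28 x 28 x 22 mm (22 along its z as it starts), 30 g, origin at its centre. Starts on the plate, in a row of three across the tray.
- block6: Loose brown clay drying block, about 28 x 28 x 22 mm (22 along its z as it starts), 30 g, origin at its centre. Starts on top of the other blocks.
- block7: Loose brown clay drying block, about 28 x 28 x 22 mm (22 along its z as it starts), 30 g, origin at its centre. Starts on top of the other blocks.
Things that resemble listed ones, but are neither listed nor needed, are in the scene too. Several things have the shape of the stand; the one meant has the colours described above.

How it is judged (in metres and radians):
On the way, in this order (a step that is already met when the one before it is completed fails the run):
1. the rake is lifted clear of its stand (z of rake in the frame of rake_home above 0.03 m), for 0.1 s.
2. the rake is drawn along with its teeth resting on the plate (1 N or more) (contact force between rake and tray above 1 N and linear speed of rake above 0.005 m/s), for 0.2 s.
At the end, for the whole second after the job is handed in: All 8 blocks in the tray, face down within 0.2 rad, none on another (centres under 44 mm above the tray's underside), 2 to 4 centres in each third (limits tray x = -40, +40 mm); rake upright (0.1 rad) in its stand within 8 mm of home, released; all at rest (20 mm/s) (x of block0 in the frame of tray between -0.12 and 0.12 m and y of block0 in the frame of tray between -0.065 and 0.065 m and z of block0 in the frame of tray between 0.005 and 0.044 m and (angle between the x axis of block0 and the z axis of tray, either way round below 0.2 rad or angle between the y axis of block0 and the z axis of tray, either way round below 0.2 rad or angle between the z axis of block0 and the z axis of tray, either way round below 0.2 rad) and x of block1 in the frame of tray between -0.12 and 0.12 m and y of block1 in the frame of tray between -0.065 and 0.065 m and z of block1 in the frame of tray between 0.005 and 0.044 m and (angle between the x axis of block1 and the z axis of tray, either way round below 0.2 rad or angle between the y axis of block1 and the z axis of tray, either way round below 0.2 rad or angle between the z axis of block1 and the z axis of tray, either way round below 0.2 rad) and x of block2 in the frame of tray between -0.12 and 0.12 m and y of block2 in the frame of tray between -0.065 and 0.065 m and z of block2 in the frame of tray between 0.005 and 0.044 m and (angle between the x axis of block2 and the z axis of tray, either way round below 0.2 rad or angle between the y axis of block2 and the z axis of tray, either way round below 0.2 rad or angle between the z axis of block2 and the z axis of tray, either way round below 0.2 rad) and x of block3 in the frame of tray between -0.12 and 0.12 m and y of block3 in the frame of tray between -0.065 and 0.065 m and z of block3 in the frame of tray between 0.005 and 0.044 m and (angle between the x axis of block3 and the z axis of tray, either way round below 0.2 rad or angle between the y axis of block3 and the z axis of tray, either way round below 0.2 rad or angle between the z axis of block3 and the z axis of tray, either way round below 0.2 rad) and x of block4 in the frame of tray between -0.12 and 0.12 m and y of block4 in the frame of tray between -0.065 and 0.065 m and z of block4 in the frame of tray between 0.005 and 0.044 m and (angle between the x axis of block4 and the z axis of tray, either way round below 0.2 rad or angle between the y axis of block4 and the z axis of tray, either way round below 0.2 rad or angle between the z axis of block4 and the z axis of tray, either way round below 0.2 rad) and x of block5 in the frame of tray between -0.12 and 0.12 m and y of block5 in the frame of tray between -0.065 and 0.065 m and z of block5 in the frame of tray between 0.005 and 0.044 m and (angle between the x axis of block5 and the z axis of tray, either way round below 0.2 rad or angle between the y axis of block5 and the z axis of tray, either way round below 0.2 rad or angle between the z axis of block5 and the z axis of tray, either way round below 0.2 rad) and x of block6 in the frame of tray between -0.12 and 0.12 m and y of block6 in the frame of tray between -0.065 and 0.065 m and z of block6 in the frame of tray between 0.005 and 0.044 m and (angle between the x axis of block6 and the z axis of tray, either way round below 0.2 rad or angle between the y axis of block6 and the z axis of tray, either way round below 0.2 rad or angle between the z axis of block6 and the z axis of tray, either way round below 0.2 rad) and x of block7 in the frame of tray between -0.12 and 0.12 m and y of block7 in the frame of tray between -0.065 and 0.065 m and z of block7 in the frame of tray between 0.005 and 0.044 m and (angle between the x axis of block7 and the z axis of tray, either way round below 0.2 rad or angle between the y axis of block7 and the z axis of tray, either way round below 0.2 rad or angle between the z axis of block7 and the z axis of tray, either way round below 0.2 rad) and ((x of block0 in the frame of tray below -0.04 m and x of any of block1, block2, block3, block4, block5, block6, block7 in the frame of tray below -0.04 m) or (x of block1 in the frame of tray below -0.04 m and x of any of block2, block3, block4, block5, block6, block7 in the frame of tray below -0.04 m) or (x of block2 in the frame of tray below -0.04 m and x of any of block3, block4, block5, block6, block7 in the frame of tray below -0.04 m) or (x of block3 in the frame of tray below -0.04 m and x of any of block4, block5, block6, block7 in the frame of tray below -0.04 m) or (x of block4 in the frame of tray below -0.04 m and x of any of block5, block6, block7 in the frame of tray below -0.04 m) or (x of block5 in the frame of tray below -0.04 m and x of any of block6, block7 in the frame of tray below -0.04 m) or (x of block6 in the frame of tray below -0.04 m and x of block7 in the frame of tray below -0.04 m)) and ((x of block0 in the frame of tray between -0.04 and 0.04 m and (x of block1 in the frame of tray between -0.04 and 0.04 m or x of block2 in the frame of tray between -0.04 and 0.04 m or x of block3 in the frame of tray between -0.04 and 0.04 m or x of block4 in the frame of tray between -0.04 and 0.04 m or x of block5 in the frame of tray between -0.04 and 0.04 m or x of block6 in the frame of tray between -0.04 and 0.04 m or x of block7 in the frame of tray between -0.04 and 0.04 m)) or (x of block1 in the frame of tray between -0.04 and 0.04 m and (x of block2 in the frame of tray between -0.04 and 0.04 m or x of block3 in the frame of tray between -0.04 and 0.04 m or x of block4 in the frame of tray between -0.04 and 0.04 m or x of block5 in the frame of tray between -0.04 and 0.04 m or x of block6 in the frame of tray between -0.04 and 0.04 m or x of block7 in the frame of tray between -0.04 and 0.04 m)) or (x of block2 in the frame of tray between -0.04 and 0.04 m and (x of block3 in the frame of tray between -0.04 and 0.04 m or x of block4 in the frame of tray between -0.04 and 0.04 m or x of block5 in the frame of tray between -0.04 and 0.04 m or x of block6 in the frame of tray between -0.04 and 0.04 m or x of block7 in the frame of tray between -0.04 and 0.04 m)) or (x of block3 in the frame of tray between -0.04 and 0.04 m and (x of block4 in the frame of tray between -0.04 and 0.04 m or x of block5 in the frame of tray between -0.04 and 0.04 m or x of block6 in the frame of tray between -0.04 and 0.04 m or x of block7 in the frame of tray between -0.04 and 0.04 m)) or (x of block4 in the frame of tray between -0.04 and 0.04 m and (x of block5 in the frame of tray between -0.04 and 0.04 m or x of block6 in the frame of tray between -0.04 and 0.04 m or x of block7 in the frame of tray between -0.04 and 0.04 m)) or (x of block5 in the frame of tray between -0.04 and 0.04 m and (x of block6 in the frame of tray between -0.04 and 0.04 m or x of block7 in the frame of tray between -0.04 and 0.04 m)) or (x of block6 in the frame of tray between -0.04 and 0.04 m and x of block7 in the frame of tray between -0.04 and 0.04 m)) and ((x of block0 in the frame of tray above 0.04 m and x of any of block1, block2, block3, block4, block5, block6, block7 in the frame of tray above 0.04 m) or (x of block1 in the frame of tray above 0.04 m and x of any of block2, block3, block4, block5, block6, block7 in the frame of tray above 0.04 m) or (x of block2 in the frame of tray above 0.04 m and x of any of block3, block4, block5, block6, block7 in the frame of tray above 0.04 m) or (x of block3 in the frame of tray above 0.04 m and x of any of block4, block5, block6, block7 in the frame of tray above 0.04 m) or (x of block4 in the frame of tray above 0.04 m and x of any of block5, block6, block7 in the frame of tray above 0.04 m) or (x of block5 in the frame of tray above 0.04 m and x of any of block6, block7 in the frame of tray above 0.04 m) or (x of block6 in the frame of tray above 0.04 m and x of block7 in the frame of tray above 0.04 m)) and distance between rake and rake_home below 0.008 m and angle between rake's own z axis and vertical below 0.1 rad and contact force between rake and the fingers below 0.1 N and linear speed of each of rake, block0, block1, block2, block3, block4, block5, block6, block7 below 0.02 m/s); the robot touches nothing.
It fails at once if the rake bears on the tray or its plate with more than 10 N (contact force between rake and tray above 10 N).
It fails at once if the rake bears on a block with more than 12 N (contact force between rake and block0 above 12 N or contact force between rake and block1 above 12 N or contact force between rake and block2 above 12 N or contact force between rake and block3 above 12 N or contact force between rake and block4 above 12 N or contact force between rake and block5 above 12 N or contact force between rake and block6 above 12 N or contact force between rake and block7 above 12 N).
It fails at once if the gripper or arm touches a block (contact force between any of the fingers, the arm and block0 above 0.3 N or contact force between any of the fingers, the arm and block1 above 0.3 N or contact force between any of the fingers, the arm and block2 above 0.3 N or contact force between any of the fingers, the arm and block3 above 0.3 N or contact force between any of the fingers, the arm and block4 above 0.3 N or contact force between any of the fingers, the arm and block5 above 0.3 N or contact force between any of the fingers, the arm and block6 above 0.3 N or contact force between any of the fingers, the arm and block7 above 0.3 N).
It fails at once if glassware is shifted by more than 15 mm (distance of any of jar, beaker, dishes from where it was at the start of the episode above 0.015 m).
It also fails if it takes over 72 s, if anything falls off the work surface, if the arm or the gripper's body presses on something with over 40 N, if the wrist force passes 120 N, or if a joint passes its speed limit or range.

ROBOT

A 6-joint arm with a two-finger parallel gripper is mounted at the origin on the work surface. World frame = base frame: x ahead of the robot, y to its left, z up, the work surface at z = 0. Lengths are in m, angles in degrees, forces in N, time in s.
With the tool pointing down it reaches from about 0.325 to 0.85 m from the base axis. Payload 15.5 kg.
Tool frame: the origin (TCP) lies at the very end of the fingers, on their centre line; the grasp point (between the pads) lies arm.grip_depth behind it (arm.grip_depth is the distance from the TCP to the grasp point, in m); z points along the fingers, y is the line along which they close (so a half turn about z gives the same grasp; the last joint's range is limited). The gripper opens to 91 mm and grips with 3 to 60 N. Pads are 32 mm wide; open, the fingers measure 118 mm over their backs; the gripper's body (76 mm by 178 mm) begins 60 mm behind the grasp point.
Start: joints at [64.83, 28.281, 77.091, -0, 74.628, -5.472], TCP at [0.211, 0.588, 0.214] pointing down, gripper open.
Joint ranges: [-166.48, 166.48], [-47.26, 123.95], [12.59, 153.08], [-70.14, 250.14], [6.76, 159.57], [-176.63, 176.63]. Speed limits (degrees/s): [108.29, 108.29, 147.25, 172.46, 172.46, 172.46].

INTERFACE

Orientations are given as a 3x3 rotation matrix whose columns are the frame's x, y, z axes.
In Python, from rig import arm gives the robot as it stands. Calls block until the motion is done:
- arm.move_to(position, orientation): joint-space move of the TCP to a pose.
- arm.move_l(position, orientation=None, feed=0.15): straight line of the TCP; orientation=None keeps the orientation; feed is the mean speed in m/s.
- arm.move_joints(angles): joint-space move.
- arm.grip(opening): finger opening in m; the grip force is fixed at half the most; returns when the fingers have stopped.
- arm.sleep(seconds).
- arm.solve_ik(position, orientation): joint angles nearest the present ones, or None.
- arm.snapshot(name): name is "side" or "top" or "wrist"; returns the picture (400x640x3 uint8, red, green, blue); there is no depth.
- arm.get_calibration(name): a dict with "intrinsics" (3x3 intrinsics, pixels), "cam_to_world" (4x4, takes a point from camera to world coordinates). Camera axes: x right, y down, z forward; pixel columns grow to the right and rows downward; lengths in m; the calibration is good to about 2 mm. The wrist camera is an equidistant fisheye: a pixel r from the principal point sees the ray r / f radians off the axis. A picture is of the moment at which its call begins: read the wrist's pose just before it. get_calibration takes no time and is no camera call; for the wrist camera it gives the pose at the moment of the call.
A pose or a line that the arm cannot do raises arm.Unreachable and nothing moves.
- arm.sign_off(): hands the job in; it is judged then, once.
Readings, each from a call of its own:
- arm.current_t(): time.
- arm.current_joint_positions(): joint angles.
- arm.current_dq(): joint speeds.
- arm.current_tau(): joint torques, N m.
- arm.current_ee_pos(): TCP position.
- arm.current_tool_rot(): TCP orientation.
- arm.current_force(): force on the tool from outside, world axes, zero at the start.
- arm.current_torque(): the same for the moment, N m.
- arm.current_width(): finger opening in m.
- arm.current_grasp_force(): force on a finger pad.
Only numpy, scipy, OpenCV 4.12 (cv2) and the standard library are available. Lean on these libraries where they do the work, as an engineer would, in place of code of your own. Each camera call takes 0.05 s, during which the arm holds its last target. There are 200 camera calls.

## Working session

There is one attempt and no reset: what is moved stays moved. The work goes in short steps, each a Python script; the robot and the scene stay as the last script left them, time stands still between calls to the robot, and variables do not carry over. Pictures are saved under pics/ and viewed, at most 10 in all, crops included, and the job is handed in when it is done.

```bash
ls; mkdir -p pics; python3 - <<'E'
from rig import arm
import cv2
for n in("top","side"):
    im=arm.snapshot(n); cv2.imwrite(f"pics/{n}0.png",im[...,::-1])
    print(n,arm.get_calibration(n))
print(arm.grip_depth,arm.current_t(),arm.current_force(),arm.current_width())
E
```

```text
pics
top {'intrinsics': array([[414.8705113 ,   0.        , 308.18594164],
       [  0.        , 414.8705113 , 197.24043018],
       [  0.        ,   0.        ,   1.        ]]), 'cam_to_world': array([[ 0.02149375, -0.98694056,  0.15964445,  0.41463903],
       [-0.99973279, -0.02257581, -0.00496716, -0.00857385],
       [ 0.00850639, -0.15949503, -0.98716208,  1.11724957],
       [ 0.        ,  0.        ,  0.        ,  1.        ]])}
side {'intrinsics': array([[392.89153385,   0.        , 320.60134264],
       [  0.        , 392.89153385, 203.63325204],
       [  0.        ,   0.        ,   1.        ]]), 'cam_to_world': array([[ 0.99593478, -0.06086514,  0.06640299,  0.4977933 ],
       [-0.08924037, -0.7669565 ,  0.63546351, -0.62869458],
       [ 0.01225063, -0.63880604, -0.76927028,  0.83907352],
       [ 0.        ,  0.        ,  0.        ,  1.        ]])}
0.0188 0.1 [-0.64492113 -0.14792794 -0.01739101] 0.0909664678023315
```

View pics/top0.png

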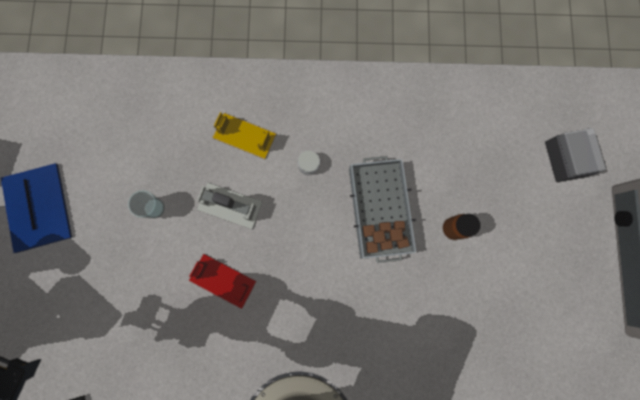

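View pics/side0.png

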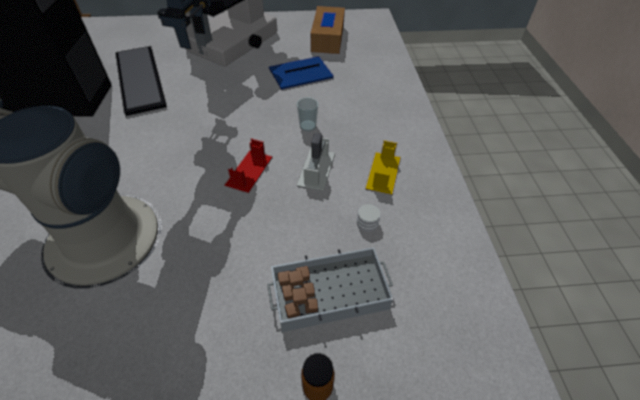

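```bash
cat > h.py <<'E'
from rig import arm
import numpy as np, cv2
def ray(n,px,C=None):
    C=C or arm.get_calibration(n); K=C["intrinsics"]; T=C["cam_to_world"]
    u=(np.array(px,float)-[K[0,2],K[1,2]])/[K[0,0],K[1,1]]
    if n=="wrist":
        r=np.linalg.norm(u)+1e-12; d=np.r_[u/r*np.sin(r),np.cos(r)]
    else: d=np.r_[u,1]
    return T[:3,3],T[:3,:3]@d
def pw(n,px,z,C=None):
    o,d=ray(n,px,C); return o+d*(z-o[2])/d[2]
def proj(n,p,C=None):
    C=C or arm.get_calibration(n); K=C["intrinsics"]; T=C["cam_to_world"]
    q=T[:3,:3].T@(np.asarray(p,float)-T[:3,3])
    if n=="wrist":
        s=np.linalg.norm(q[:2])+1e-12; u=q[:2]/s*np.arctan2(s,q[2])
    else: u=q[:2]/q[2]
    return u*K[0,0]+[K[0,2],K[1,2]]
def R(yaw):  # tool down, tool x at yaw (deg) in world, y = -perp
    a=np.radians(yaw); c,s=np.cos(a),np.sin(a)
    return np.array([[c,s,0],[s,-c,0],[0,0,-1.]])
E
python3 - <<'E'
from h import *
np.set_printoptions(precision=3,suppress=True)
for nm,px,z in [("st",(228,206),.0),("stL",(200,196),.05),("stR",(256,220),.05),("t1",(350,166),.052),("t2",(409,159),.052),("t3",(417,250),.052),("t4",(361,258),.052),("beaker",(150,207),.0),("dish",(309,162),.03),("jar",(450,227),.0)]:
    print(nm,pw("top",px,z))
C=arm.get_calibration("wrist");print(C, arm.current_tool_rot(),arm.current_ee_pos())
E
```

```text
st [0.566 0.203 0.   ]
stL [0.584 0.267 0.05 ]
stR [0.525 0.119 0.05 ]
t1 [ 0.673 -0.122  0.052]
t2 [ 0.695 -0.278  0.052]
t3 [ 0.457 -0.295  0.052]
t4 [ 0.433 -0.152  0.052]
beaker [0.559 0.414 0.   ]
dish [ 0.687 -0.014  0.03 ]
jar [ 0.523 -0.399  0.   ]
{'intrinsics': array([[309.707,   0.   , 318.245],
       [  0.   , 309.707, 199.022],
       [  0.   ,   0.   ,   1.   ]]), 'cam_to_world': array([[ 0.337,  0.911,  0.239,  0.143],
       [ 0.942, -0.325, -0.087,  0.612],
       [-0.002,  0.254, -0.967,  0.383],
       [ 0.   ,  0.   ,  0.   ,  1.   ]])} [[-0.941  0.337 -0.   ]
 [ 0.337  0.941 -0.001]
 [ 0.    -0.001 -1.   ]] [0.211 0.588 0.213]
```

```bash
python3 - <<'E'
from h import *
import pickle
out={}
t0=arm.current_t()
for n,p,y in [("wtray",(.545,-.235,.25),95.5),("wstand",(.55,.185,.24),68)]:
    arm.move_to(p,R(y)); C=arm.get_calibration("wrist"); im=arm.snapshot("wrist")
    cv2.imwrite(f"pics/{n}.png",im[...,::-1]); out[n]=C; print(n,arm.current_t(),arm.current_joint_positions(),arm.current_force())
pickle.dump(out,open("cal.pkl","wb"))
E
```

```text
wtray 3.2667 [-2.90289429e+01  2.38727969e+01  7.88567766e+01  4.57164577e-03
  7.72750136e+01 -3.45842883e+01] [-0.45208589  0.03769439 -0.784076  ]
wstand 4.8667 [ 1.26097818e+01  2.32664386e+01  8.15373686e+01 -1.18387126e-02
  7.51938487e+01  3.46567246e+01] [-0.51767146 -0.28788933 -0.72588463]
```

View pics/wtray.png

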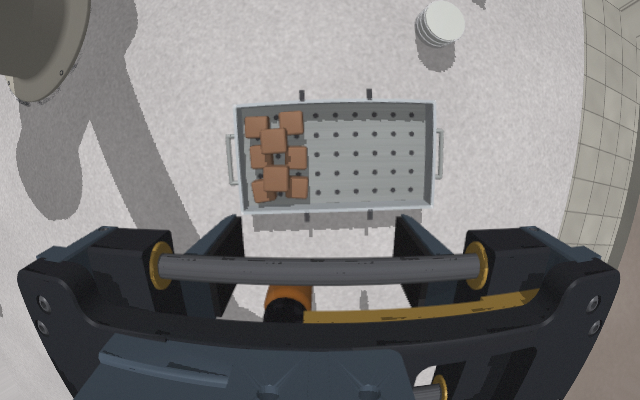

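View pics/wstand.png

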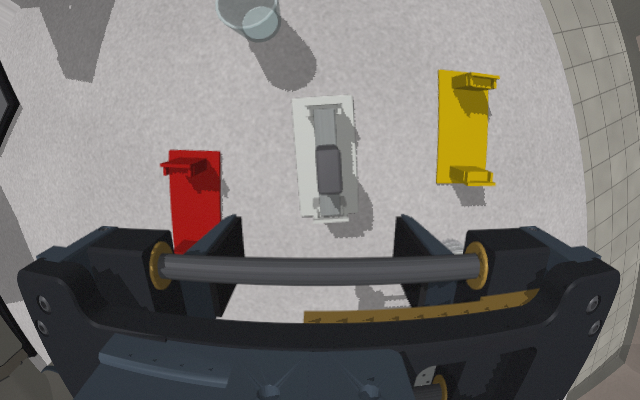

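```bash
python3 - <<'E'
from h import *
import pickle
np.set_printoptions(precision=4,suppress=True)
c=pickle.load(open("cal.pkl","rb")); T=c["wtray"]; S=c["wstand"]
im=cv2.imread("pics/wtray.png"); 
L=[pw("wrist",p,.05,T)[:2] for p in [(302,95),(369,93),(307,216),(370,214)]]
print("lugs",L)
m1=(L[0]+L[2])/2; m2=(L[1]+L[3])/2; d=m2-m1; print(m1,m2,np.linalg.norm(d),np.degrees(np.arctan2(d[1],d[0])),(m1+m2)/2)
for p in [(237,105),(433,102),(435,204),(240,212)]: print("rim",pw("wrist",p,.052,T)[:2])
cen=(m1+m2)/2;a=np.arctan2(d[1],d[0]); M=np.array([[np.cos(a),np.sin(a)],[-np.sin(a),np.cos(a)]])
for p,z in [((256,126),.047),((258,157),.047),((262,191),.047),((291,122),.047),((298,157),.047),((299,187),.047),((273,140),.069),((276,179),.069)]:
    print("blk",M@(pw("wrist",p,z,T)[:2]-cen))
B=[pw("wrist",p,.006,S)[:2] for p in [(293,97),(353,95),(357,219),(301,222)]]
print("base",B,np.mean(B,0))
G=[pw("wrist",p,.124,S)[:2] for p in [(317,146),(340,146),(342,193),(317,194)]]
print("grip",G,np.mean(G,0)); print(pw("wrist",(328.5,169),.124,S))
def crop(n,x0,y0,x1,y1,k): i=cv2.imread(f"pics/{n}.png")[y0:y1,x0:x1]; return cv2.resize(i,(400,int(400*(y1-y0)/(x1-x0))),interpolation=cv2.INTER_CUBIC)
A=crop("wtray",222,85,322,225,4);Bq=crop("wstand",275,85,375,225,4)
cv2.imwrite("pics/crop1.png",np.hstack([A,Bq]))
E
```

```text
lugs [array([ 0.5158, -0.1362]), array([ 0.5945, -0.125 ]), array([ 0.5353, -0.2836]), array([ 0.6142, -0.2734])]
[ 0.5256 -0.2099] [ 0.6043 -0.1992] 0.07948958601876527 7.69698191242118 [ 0.5649 -0.2046]
rim [ 0.4389 -0.1533]
rim [ 0.6751 -0.1238]
rim [ 0.6984 -0.2517]
rim [ 0.4498 -0.2864]
blk [-0.097   0.0404]
blk [-0.0969  0.0023]
blk [-0.095  -0.0407]
blk [-0.0541  0.0427]
blk [-0.0477 -0.0001]
blk [-0.0483 -0.0374]
blk [-0.0737  0.0234]
blk [-0.073 -0.022]
base [array([0.5575, 0.2898]), array([0.6303, 0.2636]), array([0.5757, 0.1052]), array([0.5024, 0.1302])] [0.5665 0.1972]
grip [array([0.5662, 0.2279]), array([0.586, 0.22 ]), array([0.5716, 0.1776]), array([0.5491, 0.1856])] [0.5682 0.2028]
[0.5681 0.2039 0.124 ]
```

View pics/crop1.png

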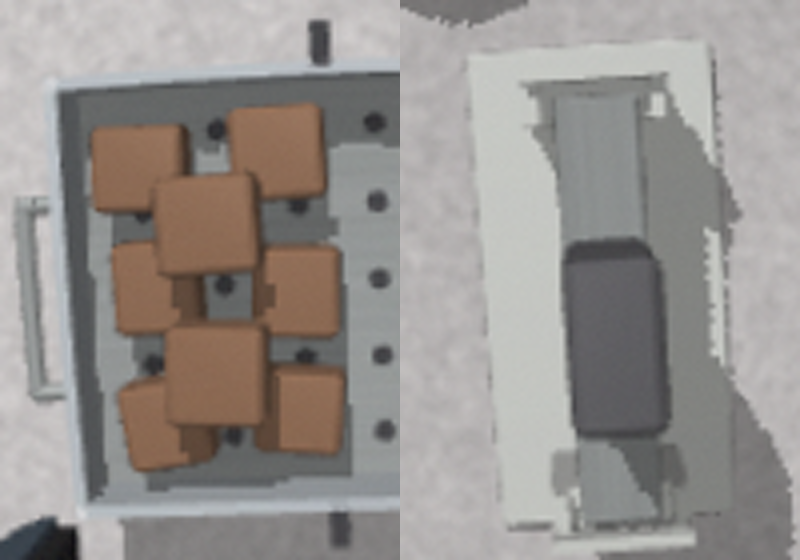

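```bash
cat >> h.py <<'E'
TC=np.array([.565,-.2043]); TY=7.5; H=.060   # tray pose, TCP height above tooth tips
HOME=(.568,.2035,.072); HY=71
def tw(x,y,z):   # TCP for rake tips at tray (x,y,z)
    a=np.radians(TY); return np.r_[TC+[x*np.cos(a)-y*np.sin(a),x*np.sin(a)+y*np.cos(a)],z+H]
def fz(n=5): return np.mean([arm.current_force() for _ in range(n)],0)
E
python3 - <<'E'
from h import *
np.set_printoptions(precision=3,suppress=True)
h=np.array(HOME)
arm.grip(.06)
arm.move_l(h+[0,0,.06],R(HY),feed=.25); arm.move_l(h,feed=.15)
f0=fz(); arm.grip(0.0); print("w",arm.current_width(),arm.current_grasp_force(),fz()-f0,arm.current_t())
arm.move_l(h+[0,0,.12],feed=.2); print("lift",fz()-f0,arm.current_width(),arm.current_t())
arm.move_to(tw(0.02,0,.10),R(TY+90)); 
a=[]
for i in range(20): a.append(arm.current_force())
print("noise",np.std(a,0),np.mean(a,0),arm.current_t())
C=arm.get_calibration("wrist"); im=arm.snapshot("wrist"); cv2.imwrite("pics/w2.png",im[...,::-1])
import pickle; pickle.dump(C,open("c2.pkl","wb"))
E
```

```text
w 0.02391058045256722 29.97905194759369 [-0.714  0.253  4.933] 7.3
lift [-0.157  0.213 -1.06 ] 0.023912271817904708 8.05
noise [0. 0. 0.] [ 0.601 -0.085 -1.449] 9.5583
```

View pics/w2.png

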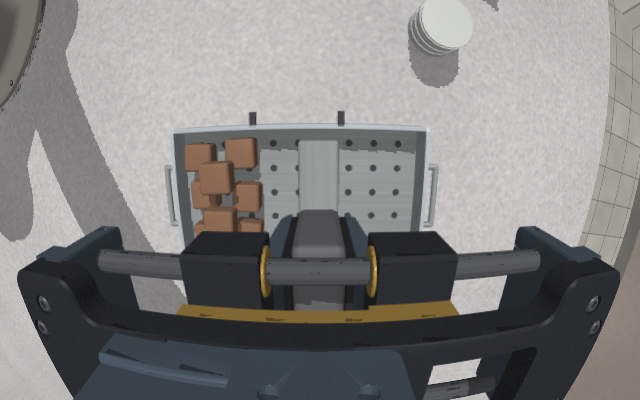

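```bash
cat >> h.py <<'E'
def ff(n=4):
    a=[]
    for _ in range(n): arm.sleep(.02); a.append(arm.current_force())
    return np.mean(a,0)
def feel(x,z0,step=.0005,lim=1.3,y=0,zmin=.014):
    arm.move_l(tw(x,y,z0),feed=.1); arm.sleep(.1); t=ff(6); z=z0
    while z>zmin:
        z-=step; arm.move_l(tw(x,y,z),feed=.02); f=ff(3)-t
        if f[2]>lim: break
    print("feel",x,z,arm.current_ee_pos()[2]-H,f,arm.current_t(),flush=True)
    return z,f[2],t
E
python3 - <<'E'
from h import *
import pickle
np.set_printoptions(precision=4,suppress=True)
C=pickle.load(open("c2.pkl","rb"))
l=[pw("wrist",p,.05,C)[:2] for p in [(252,118),(341,117)]]; d=l[1]-l[0]; print(l,np.linalg.norm(d),np.degrees(np.arctan2(d[1],d[0])))
arm.move_l(tw(.02,0,.045),feed=.2)
z,f,t=feel(.02,.028)
arm.move_l(tw(.02,0,z+.003),feed=.1)
z2,f2,t2=feel(.09,z+.0012)
arm.move_l(tw(.09,0,z2+.004),feed=.1)
print("slope",(z-z2)/.07)
E
```

```text
[array([ 0.5151, -0.1357]), array([ 0.5948, -0.1252])] 0.08042588640013988 7.479241882352533
feel 0.02 0.023999999999999997 0.024089639649958944 [-0.2385 -0.5213  2.0241] 12.95
feel 0.09 0.023199999999999995 0.023223809131146717 [-0.2438 -0.4125  1.9129] 15.45
slope 0.011428571428571458
```

```bash
cat >> h.py <<'E'
import pickle
def look(n):
    arm.move_to(tw(0,-.10,.16),R(TY+90)); C=arm.get_calibration("wrist"); im=arm.snapshot("wrist")
    cv2.imwrite(f"pics/{n}.png",cv2.resize(im[60:260,150:500,::-1],None,fx=2,fy=2,interpolation=cv2.INTER_CUBIC)); pickle.dump(C,open(n+".pkl","wb"))
    print("t",arm.current_t())
def tray(n,p,z):   # pixel in the saved crop -> tray x,y
    C=pickle.load(open(n+".pkl","rb")); q=pw("wrist",np.array(p)/2+[150,60],z,C)[:2]-TC
    a=np.radians(TY); return np.array([[np.cos(a),np.sin(a)],[-np.sin(a),np.cos(a)]])@q
E
python3 - <<'E'
from h import *
np.set_printoptions(precision=3,suppress=True)
arm.move_l(tw(.05,0,.085),feed=.25); arm.move_l(tw(-.100,0,.085),feed=.25); arm.move_l(tw(-.100,0,.0500),feed=.12)
t=ff()
for x in np.arange(-.08,-.009,.01):
    arm.move_l(tw(x,0,.0500),feed=.12); print(round(x,3),arm.current_force()-t)
arm.move_l(tw(-.01,0,.085),feed=.2); look("w3")
E
```

```text
-0.08 [-0.219 -0.602 -0.276]
-0.07 [ 0.235 -0.431 -0.436]
-0.06 [ 0.523  0.222 -0.287]
-0.05 [-0.302 -0.196 -0.417]
-0.04 [ 1.019 -0.373  0.156]
-0.03 [-0.065 -0.347  0.226]
-0.02 [-0.637  0.065 -0.39 ]
-0.01 [-0.421 -0.17  -0.585]
t 20.4
```

View pics/w3.png

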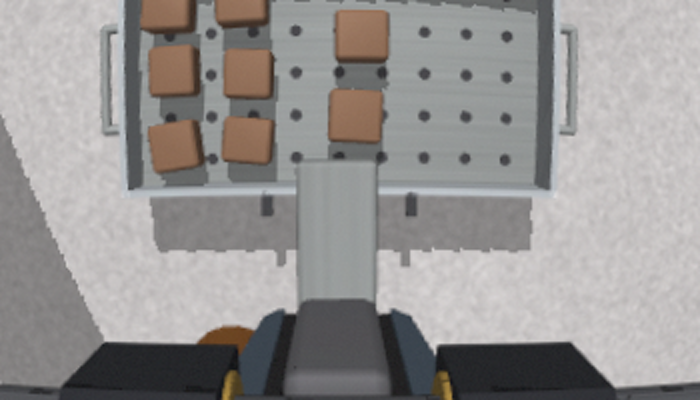

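```bash
python3 - <<'E'
from h import *
np.set_printoptions(precision=4,suppress=True)
for p in [(168,12),(174,71),(176,146),(242,5),(248,73),(248,140),(362,35),(356,115)]: print(tray("w3",p,.047))
print("lugs",tray("w3",(267,204),.05),tray("w3",(411,204),.05), "front/back edges",[tray("w3",p,.047)[0] for p in [(198,70),(203,146),(194,12),(216,10),(225,73),(223,140)]])
E
```

```text
[-0.0953  0.0348]
[-0.0918  0.0006]
[-0.0915 -0.0418]
[-0.0532  0.0363]
[-0.0499 -0.0024]
[-0.0503 -0.0397]
[0.0124 0.0181]
[ 0.0092 -0.0264]
lugs [-0.0399 -0.0753] [ 0.0398 -0.0753] front/back edges [np.float64(-0.07795664679701324), np.float64(-0.07579711409324828), np.float64(-0.08022891408665603), np.float64(-0.06772921842776086), np.float64(-0.0626881921732334), np.float64(-0.06431834618037818)]
```

```bash
python3 - <<'E'
from h import *
np.set_printoptions(precision=3,suppress=True)
x=-.0715
arm.move_to(tw(x,0,.09),R(TY+93)); arm.move_l(tw(x,0,.050),feed=.15)
arm.sleep(.1); t=ff(6); z=.050
while z>.045:
    z-=.0005; arm.move_l(tw(x,0,z),feed=.02); f=ff(2)-t
    if f[2]>1.6: break
print(z,f)
if z>.0452: arm.move_l(tw(x,0,.055)); raise SystemExit("hit block")
z,f,t=feel(x,.0275,step=.0003,zmin=.022)
F=f; xs=[-.05,-.03,-.01,.009]
for x2 in xs:
    z+=np.clip((F[2]-3)/7e3,-.0003,.0003)-.009*(x2-x); x=x2
    arm.move_l(tw(x,0,z),R(TY+90+3*(x<-.04)),feed=.04); F=ff(2)-t
    print(x,round(z,5),F,arm.current_ee_pos()[2]-H,flush=True)
    if F[2]>6.5: z+=.0004; arm.move_l(tw(x,0,z))
arm.move_l(tw(x-.002,0,z+.002),feed=.03); arm.move_l(tw(x-.002,0,.085),feed=.2); look("w4")
E
```

```text
0.045 [-0.059 -0.723 -0.688]
feel -0.0715 0.02539999999999999 0.025457025746201956 [-0.499  0.311  2.247] 27.1Traceback (most recent call last):
  File "<stdin>", line 14, in <module>
IndexError: invalid index to scalar variable.
```

```bash
python3 - <<'E'
from h import *
np.set_printoptions(precision=3,suppress=True)
x=-.0715; z=.0254; T0=arm.current_force()
t=T0-[0,0,2.25]; F=[0,0,2.25]
for x2 in [-.05,-.03,-.01,.009]:
    z+=np.clip((F[2]-3)/7e3,-.0003,.0003)-.009*(x2-x); x=x2
    arm.move_l(tw(x,0,z),R(TY+90+3*(x<-.04)),feed=.04); F=ff(2)-t
    print(x,round(z,5),F,arm.current_ee_pos()[2]-H,flush=True)
    if F[2]>6.5: z+=.0004; arm.move_l(tw(x,0,z))
arm.move_l(tw(x-.002,0,z+.002),feed=.03); arm.move_l(tw(x-.002,0,.085),feed=.2); look("w4")
E
```

```text
-0.05 0.0251 [ 2.149 -0.396  1.858] 0.025192440177238484
-0.03 0.02476 [2.55  0.476 1.96 ] 0.024834170336119038
-0.01 0.02443 [2.468 0.018 1.527] 0.024536627354833127
0.009 0.02405 [ 2.886 -0.252  2.343] 0.024172973770607675
t 31.1583
```

View pics/w4.png

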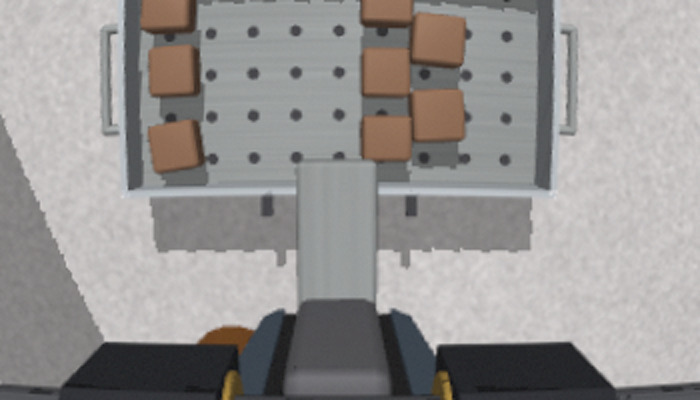

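```bash
python3 - <<'E'
from h import *
np.set_printoptions(precision=4,suppress=True)
for p in [(168,12),(174,71),(176,146),(387,8),(386,72),(386,138),(438,40),(438,115)]: print(tray("w4",p,.047))
x=-.05
arm.move_l(tw(x,0,.10),feed=.25); arm.move_l(tw(x,0,.032),feed=.2)
z,f,t=feel(x,.0268,step=.0003,zmin=.0225)
z-=np.clip((4.5-f)/8e3,0,.0004)
arm.move_l(tw(x,0,z),feed=.02); print(ff(2)-t)
z-=.009*.035; arm.move_l(tw(x+.035,0,z),feed=.045); print(ff(2)-t)
arm.move_l(tw(x+.035,0,.032),feed=.05); arm.move_l(tw(x+.035,0,.10),feed=.25); print(arm.current_t(),arm.current_width())
E
```

```text
[-0.0953  0.0349]
[-0.0918  0.0007]
[-0.0914 -0.0418]
[0.0261 0.0336]
[ 0.0256 -0.0024]
[ 0.0257 -0.039 ]
[0.0542 0.0164]
[ 0.0544 -0.0256]
feel -0.05 0.02499999999999999 0.025082122844605523 [0.2783 0.4944 2.234 ] 34.5583
[-0.4103  0.2092  3.14  ]
[1.8369 0.098  1.443 ]
36.525 0.02385114588555904
```

```bash
python3 - <<'E'
from h import *
np.set_printoptions(precision=3,suppress=True)
h=np.array(HOME)
arm.move_to(h+[0,0,.12],R(HY)); arm.move_l(h+[0,0,.02],feed=.15); arm.sleep(.1); t=ff(5)
z=.012
for z in (.012,.009,.006,.003,.0015,.0007,.0002):
    arm.move_l(h+[0,0,z],feed=.05); f=ff(2)-t; print(z,f)
    if f[2]>4 or np.hypot(*f[:2])>6: break
if z<.0031:
    arm.grip(.06); arm.sleep(.2); arm.move_l(h+[0,0,.15],feed=.2)
    arm.move_l(h+[-.06,-.02,.17],feed=.2)
    C=arm.get_calibration("wrist"); im=arm.snapshot("wrist"); pickle.dump(C,open("w5.pkl","wb"))
    tp=arm.snapshot("top")
    a=cv2.resize(im[60:260,200:500,::-1],(600,400)); b=cv2.resize(tp[140:270,180:440,::-1],(600,300))
    cv2.imwrite("pics/w5.png",np.vstack([a,b])[:600]) if 0 else cv2.imwrite("pics/w5.png",np.vstack([a[:300],b]))
print(arm.current_t())
E
```

```text
0.012 [-0.497  0.942  0.922]
0.009 [ 0.393  0.254 -0.001]
0.006 [-0.199  0.226  0.165]
0.003 [-0.172  0.248  0.737]
0.0015 [0.059 0.098 0.594]
0.0007 [ 0.645 -0.278  0.613]
0.0002 [-0.468  0.429  0.001]
43.4833
```

View pics/w5.png

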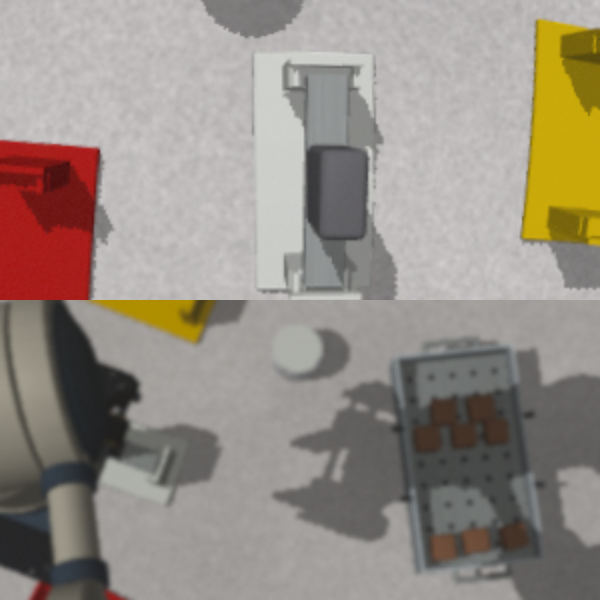

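The rake sits upright in the white stand, its bar between the stops. All blocks lie flat: three near, three in the middle, two in the far third.

```bash
python3 - <<'E'
from h import *
print(arm.sign_off())
E
```

```text
the job is handed in; nothing more can be done
None
```

I handed the job in at about 43 s of the 72 s allowed: all 8 blocks lie flat on the plate (3 near, 3 middle, 2 far), and the rake is back in its stand and released; no verdict came back.

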